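# Feel out the softest transfer pad and lay it ready for the bauble job

## Robot

A 6-joint arm with a two-finger parallel gripper is mounted at the origin on the work surface. World frame = base frame: x ahead of the robot, y to its left, z up, the work surface at z = 0. Lengths are in m, angles in degrees, forces in N, time in s.
With the tool pointing down it reaches from about 0.3 to 0.75 m from the base axis. Payload 8.5 kg.
Tool frame: the origin (TCP) lies midway between the tips of the shut fingers; the grasp point (between the pads) lies 19 mm behind it; y points along the fingers, x is the direction in which the jaws open and shut, and the axes are right-handed (so a half turn about y gives the same grasp; the last joint's range is limited). The gripper opens to 85 mm and grips with 20 to 120 N. Pads are 22 mm wide; open, the fingers measure 114 mm over their backs; the gripper's body (76 mm by 85 mm) begins 54 mm behind the grasp point. The pads swing forward as they close: fully open they stand 13 mm farther back than shut.
Start: joints at [51.606, 21.807, 74.336, -0, 83.858, -12.336], TCP at [0.242, 0.494, 0.231] pointing down, gripper open.
Joint ranges: [-178.18, 178.18], [-50.72, 133.34], [12.68, 142.11], [-81.47, 261.47], [9.98, 163.14], [-165.26, 165.26]. Speed limits (degrees/s): [136.94, 136.94, 180, 180, 180, 180].

## Interface

Orientations are given as a 3x3 rotation matrix whose columns are the frame's x, y, z axes.
In Python, from rig import env gives the robot as it stands.
- The arm moves only by the tool carry_out, never from a script. Its argument "plan" is a list of rows, each a list of 3 entries, a list of its own where there are three numbers: the shift along the tool's x, y, z in m, then the turn, a rotation vector about the tool's x, y, z in degrees, then the finger opening in m, from 0 to 0.0854. In form: [[[dx, dy, dz], [ax, ay, az], jaw], ...]. A call has 1 to 8 rows; each row shifts and turns the commanded pose from where the row before left it, along the tool's axes as they then stand; what a row does not reach is not made up. A row lasts 1/8 s, in which the tool goes at most 62.5 mm and 10.7 degrees, less where a joint would pass 70% of its speed; a pose out of reach is approached as far as the arm can. A call is refused whole if a number of a shift passes 0.0625 or a number of a turn 10.7, either way. A call with a gripper value outside its range is refused whole. The fingers move at their own pace and stop on an object; "force" is the grip in N (left out, the last holds). Time passes only in rows, so rows that do not move let the fingers close. It gives the time, the measured TCP pose, the force and the opening at its end, in the units of the state.
- env.observe(): the state, without advancing time (a new reading comes with each control period).
- env.get_image(name): name is "side" or "top" or "wrist"; returns a dict with "image" (384x512x3 uint8, red, green, blue), "vfov" (degrees; the focal length in pixels is half the picture's height over the tangent of half this angle, whatever the lens; pixels are square), "cx", "cy" (the principal point, pixels), "rvec" (rotation vector, rad) and "tvec" (3), from world to camera coordinates, as OpenCV has them; the wrist camera has in their place "tool_from_camera" (4x4, takes a point from camera to tool coordinates, whose origin is the TCP and whose axes are the tool frame's). Camera axes: x right, y down, z forward; pixel columns grow to the right and rows downward; lengths in m; the calibration is good to about 2 mm. A picture is of the moment at which its call begins: read the wrist's pose just before it. There is no depth.
- env.close_job(): hands the job in, once; it reports no verdict.
Trained networks look in a picture, given as the dict that the camera call returned (one of the last four; its "shot" number tells which), for a name from the list of things; names that differ only in an ending like _2 or _b are one class to them, and where a whole thing is asked for, a point or a joint stands for the part that bears it (a point fixed in the world has none). Each returns a list of dicts, best first, with "conf" (0 to 1); they miss things now and then, are a little off and sometimes report something else, mostly with a low value. They report only what shows in the picture. A call takes as long as a camera call. They do not tell look-alikes from the thing itself.
- env.outline_of(target, picture): "mask" (384x512 bool, what is visible of it) and "pixel" ([row, column] in pixels, amid what is visible of it).
The state is a dict: "time_s": time; "q": joint angles; "qvel": joint speeds; "joint_efforts": joint torques, N m; "position": TCP position; "tool_rot": TCP orientation; "ft_force": force on the tool from outside, world axes, zero at the start; "wrist_torque": the same for the moment, N m; "grip_width": finger opening in m.
Only numpy, scipy, OpenCV 4.12 (cv2) and the standard library are available. Lean on these libraries where they do the work, as an engineer would, in place of code of your own. Each camera call takes 0.05 s, during which the arm holds its last target.

## Task

Three silicone printing pads stand in a row on the dark wooden board; they look alike, but one is clearly softer, and that one is needed for a round bauble. Working along the row from the robot's left to its right, press each dome straight down from above with the fingertips until it gives about 6 mm, hold it there a moment to feel how hard it pushes back, and never squash one by 10 mm or more. Then seat the softest pad fully home, dome up, in the empty square pocket of the changeover tray, press it there by the same 6 mm once more to make sure it is the soft one, and let go, leaving the other two pads standing where they are and everything else undisturbed.

Things in the scene. Friction and masses are not known exactly. Their poses are not given: they have to be found in the camera images.
- block_a: One of three look-alike printing pads (about 150 g): square light-wood block 46 x 46 x 24 mm, edges along x and y, with a round pale silicone dome 43 mm across. The crown is 49 to 58 mm above the block's underside: worn by unknown amounts, not measured. Origin: centre of the block's underside, z up. Starts on the pad board; the letter does not tell its place, and softness must be felt.
- press_a (a joint): How far the dome of pad block_a is pressed down from its free height, m; 0 untouched. It springs straight down and back; travel 14 mm. Of the three pads the softest needs about 4.5 N at 6 mm (0.7 N/mm), the others about 11.5 and 16 N (1.7 and 2.3 N/mm), after 0.3 to 2 N before they start to give.
- block_b: One of three look-alike printing pads (about 150 g): square light-wood block 46 x 46 x 24 mm, edges along x and y, with a round pale silicone dome 43 mm across. The crown is 49 to 58 mm above the block's underside: worn by unknown amounts, not measured. Origin: centre of the block's underside, z up. Starts on the pad board; the letter does not tell its place, and softness must be felt.
- press_b (a joint): How far the dome of pad block_b is pressed down from its free height, m; 0 untouched. It springs straight down and back; travel 14 mm. Of the three pads the softest needs about 4.5 N at 6 mm (0.7 N/mm), the others about 11.5 and 16 N (1.7 and 2.3 N/mm), after 0.3 to 2 N before they start to give.
- block_c: One of three look-alike printing pads (about 150 g): square light-wood block 46 x 46 x 24 mm, edges along x and y, with a round pale silicone dome 43 mm across. The crown is 49 to 58 mm above the block's underside: worn by unknown amounts, not measured. Origin: centre of the block's underside, z up. Starts on the pad board; the letter does not tell its place, and softness must be felt.
- press_c (a joint): How far the dome of pad block_c is pressed down from its free height, m; 0 untouched. It springs straight down and back; travel 14 mm. Of the three pads the softest needs about 4.5 N at 6 mm (0.7 N/mm), the others about 11.5 and 16 N (1.7 and 2.3 N/mm), after 0.3 to 2 N before they start to give.
- pad_board: Fixed dark wooden board 240 (x) x 360 (y) x 12 mm; origin: centre of its underside, z up. The pads stand on it in a row along its y, at x = -60 mm (robot side): left spot y = +115 mm, middle 0, right -115 mm, each within 6 mm, turned up to 0.4 rad. A tape roll and an ink tin stand on its +x half, about 115 mm behind the row.
- job_tray: Wooden changeover tray 240 (x) x 200 (y) x 10 mm, fixed, rims 16 mm high along both y edges; origin: centre of its underside, x and y along its edges. It carries an etched steel plate and a bauble lying in a black print cup (81 mm high) on its +x half, and the empty square pocket on its -x half.
- pocket (a point): Centre of the floor of the changeover tray's empty square pocket, 10 mm above the table, axes along the pocket's walls and z up. Pocket 54 x 54 mm inside, walls 8 mm thick and 8 mm high, open above; a pad's block stands in it square to the walls, any quarter turn, with 4 mm to spare each side.
- tape_roll: Roll of brown cleaning tape, 90 mm across, 48 mm high, on the pad board; bystander. Origin: centre of underside.
- ink_tin: Aluminium ink tin, 62 mm across, 48 mm high, on the pad board; bystander. Origin: centre of underside.
- water_jar: Open glass jar, 80 mm across, 95 mm high, at the back; bystander. Origin: centre of underside.
- varnish_jar: Amber jar with white lid, 60 mm across, 75 mm high, at the back; bystander. Origin: centre of underside.
- flat_brush: Flat brush 200 mm long lying at the left side; bystander.
- phone: Black phone 150 x 73 x 9 mm lying at the right side; bystander.
There are look-alikes about, which are no part of the job. Leave any yellow look-alike of the block_a alone.

How it is judged (in metres and radians):
On the way, in this order (a step that is already met when the one before it is completed fails the run):
1. the left pad of the row is pressed down 4 to 8 mm by the fingers and held there for 0.3 s (((value of joint press_a between 0.004 and 0.008 m and contact force between the fingers and block_a above 0.5 N and y of block_a in the frame of pad_board above 0.06 m) or (value of joint press_b between 0.004 and 0.008 m and contact force between the fingers and block_b above 0.5 N and y of block_b in the frame of pad_board above 0.06 m) or (value of joint press_c between 0.004 and 0.008 m and contact force between the fingers and block_c above 0.5 N and y of block_c in the frame of pad_board above 0.06 m))), for 0.3 s.
2. the middle pad of the row is pressed down 4 to 8 mm by the fingers and held there for 0.3 s (((value of joint press_a between 0.004 and 0.008 m and contact force between the fingers and block_a above 0.5 N and y of block_a in the frame of pad_board between -0.055 and 0.055 m) or (value of joint press_b between 0.004 and 0.008 m and contact force between the fingers and block_b above 0.5 N and y of block_b in the frame of pad_board between -0.055 and 0.055 m) or (value of joint press_c between 0.004 and 0.008 m and contact force between the fingers and block_c above 0.5 N and y of block_c in the frame of pad_board between -0.055 and 0.055 m))), for 0.3 s.
3. the right pad of the row is pressed down 4 to 8 mm by the fingers and held there for 0.3 s (((value of joint press_a between 0.004 and 0.008 m and contact force between the fingers and block_a above 0.5 N and y of block_a in the frame of pad_board below -0.06 m) or (value of joint press_b between 0.004 and 0.008 m and contact force between the fingers and block_b above 0.5 N and y of block_b in the frame of pad_board below -0.06 m) or (value of joint press_c between 0.004 and 0.008 m and contact force between the fingers and block_c above 0.5 N and y of block_c in the frame of pad_board below -0.06 m))), for 0.3 s.
4. a pad seated in the tray's pocket is pressed down 4 to 8 mm and pushes back with less than 7 N, for 0.3 s: it is the soft one (((x of block_a in the frame of pocket between -0.006 and 0.006 m and y of block_a in the frame of pocket between -0.006 and 0.006 m and z of block_a in the frame of pocket below 0.003 m and angle between block_a's own z axis and vertical below 0.06 rad and value of joint press_a between 0.004 and 0.008 m and contact force between the fingers and block_a below 7 N) or (x of block_b in the frame of pocket between -0.006 and 0.006 m and y of block_b in the frame of pocket between -0.006 and 0.006 m and z of block_b in the frame of pocket below 0.003 m and angle between block_b's own z axis and vertical below 0.06 rad and value of joint press_b between 0.004 and 0.008 m and contact force between the fingers and block_b below 7 N) or (x of block_c in the frame of pocket between -0.006 and 0.006 m and y of block_c in the frame of pocket between -0.006 and 0.006 m and z of block_c in the frame of pocket below 0.003 m and angle between block_c's own z axis and vertical below 0.06 rad and value of joint press_c between 0.004 and 0.008 m and contact force between the fingers and block_c below 7 N))), for 0.3 s.
At the end, for the whole second after the job is handed in: One pad (the softest, as the last press showed) stands upright and at rest in the tray's pocket, its block's underside within 3 mm of the pocket floor and within 6 mm of its centre along both pocket axes; the other two pads stand upright within 30 mm of where they began (((x of block_a in the frame of pocket between -0.006 and 0.006 m and y of block_a in the frame of pocket between -0.006 and 0.006 m and z of block_a in the frame of pocket below 0.003 m and angle between each of block_a, block_b, block_c's own z axis and vertical below 0.06 rad and distance of each of block_b, block_c from where it was at the start of the episode below 0.03 m) or (x of block_b in the frame of pocket between -0.006 and 0.006 m and y of block_b in the frame of pocket between -0.006 and 0.006 m and z of block_b in the frame of pocket below 0.003 m and angle between each of block_b, block_a, block_c's own z axis and vertical below 0.06 rad and distance of each of block_a, block_c from where it was at the start of the episode below 0.03 m) or (x of block_c in the frame of pocket between -0.006 and 0.006 m and y of block_c in the frame of pocket between -0.006 and 0.006 m and z of block_c in the frame of pocket below 0.003 m and angle between each of block_c, block_a, block_b's own z axis and vertical below 0.06 rad and distance of each of block_a, block_b from where it was at the start of the episode below 0.03 m)) and linear speed of each of block_a, block_b, block_c below 0.01 m/s); the robot touches nothing.
It fails at once if a dome is pressed down by more than 10 mm (value of joint any of press_a, press_b, press_c above 0.01 m).
It fails at once if a bystander is moved by more than 30 mm (distance of any of tape_roll, ink_tin, water_jar, varnish_jar, flat_brush, phone from where it was at the start of the episode above 0.03 m).
It also fails if it takes over 64 s, if anything falls off the work surface, if the arm or the gripper's body presses on something with over 40 N, if the wrist force passes 120 N, or if a joint passes its speed limit or range.

## Working session

There is one attempt and no reset: what is moved stays moved. The work goes in short steps, Python scripts to look and compute and a tool call to move; the robot and the scene stay as the last step left them, time stands still between calls to the robot, and variables do not carry over. Pictures are saved under pics/ and viewed, and the job is handed in when it is done.

Besides the shell and the picture viewer there is one more tool, called after "Call:" as name(argument=value, ...) on one line, values as JSON. carry_out: Moves the arm, as the interface text tells. Its arguments: {"type":"object","properties":{"plan":{"type":"array","items":{"type":"array"}},"force":{"type":"number"}},"required":["plan"]}

```bash
mkdir -p pics; ls; cat > h.py <<'E'
import numpy as np, cv2
from rig import env
def K(p):
    h=p["image"].shape[0]; f=h/2/np.tan(np.radians(p["vfov"])/2)
    return np.array([[f,0,p["cx"]],[0,f,p["cy"]],[0,0,1.]])
def cam(p,s=None):
    # returns R,t world from camera
    if "rvec" in p:
        R=cv2.Rodrigues(np.array(p["rvec"],float))[0]; return R.T,-R.T@np.array(p["tvec"],float).ravel()
    T=np.array(p["tool_from_camera"]); W=np.eye(4); W[:3,:3]=np.array(s["tool_rot"]);W[:3,3]=s["position"]
    M=W@T; return M[:3,:3],M[:3,3]
def ray(p,rc,z,s=None):
    R,c=cam(p,s); d=R@np.linalg.inv(K(p))@np.array([rc[1],rc[0],1.]); return c+d*(z-c[2])/d[2]
def proj(p,X,s=None):
    R,c=cam(p,s); v=K(p)@(R.T@(np.asarray(X)-c)); return v[1]/v[2],v[0]/v[2]
def save(p,n): cv2.imwrite("pics/"+n,cv2.cvtColor(p["image"],cv2.COLOR_RGB2BGR))
E
python3 - <<'E'
from h import *
s=env.observe(); print({k:np.round(v,3).tolist() for k,v in s.items()})
for n in ["top","side","wrist"]:
    s=env.observe();p=env.get_image(n); save(p,n+"0.png"); print(n,p["vfov"],cam(p,s)[1])
    for t in ["block_a","pad_board","job_tray","tape_roll","ink_tin"]:
        for o in env.outline_of(t,p): print(t,round(o["conf"],2),np.round(o["pixel"]),o["mask"].sum())
E
```

```text
pics
{'time_s': 0.0, 'q': [51.605, 21.843, 74.386, 0.0, 83.857, -12.335], 'qvel': [-0.04, 0.046, -0.021, 0.019, -0.053, -0.032], 'joint_efforts': [0.002, -44.844, -23.129, -0.0, 0.005, 0.0], 'position': [0.241, 0.494, 0.231], 'tool_rot': [[0.439, -0.001, -0.898], [0.898, -0.001, 0.439], [-0.001, -1.0, 0.0]], 'ft_force': [-0.734, -0.642, -0.076], 'wrist_torque': [0.014, 0.027, 0.001], 'grip_width': 0.085}
top 50.41193290922053 [3.08129093e-01 8.63625908e-04 1.23500108e+00]
block_a 0.82 [214. 148.] 269
block_a 0.74 [224. 221.] 271
block_a 0.7 [264. 177.] 261
block_a 0.63 [258. 121.] 341
block_a 0.63 [161. 109.] 300
block_a 0.62 [199. 191.] 7595
block_a 0.57 [214. 186.] 273
pad_board 0.98 [199. 192.] 7544
pad_board 0.41 [236. 419.] 1219
pad_board 0.39 [128. 296.] 666
job_tray 0.74 [216. 320.] 5382
job_tray 0.28 [216. 184.] 248
tape_roll 0.69 [173. 225.] 348
ink_tin 0.59 [173. 156.] 383
side 56.04699590796398 [ 0.09452229 -0.83612146  0.97793015]
block_a 0.62 [173. 206.] 195
block_a 0.49 [131. 213.] 113
block_a 0.46 [161. 153.] 154
block_a 0.45 [184. 172.] 183
block_a 0.44 [158. 194.] 152
pad_board 0.68 [177. 213.] 2379
pad_board 0.18 [193. 214.] 169
job_tray 0.78 [242. 265.] 3445
tape_roll 0.77 [179. 242.] 463
ink_tin 0.47 [148. 221.] 211
wrist 66.43142343403245 [0.18168564 0.52337781 0.37346179]
block_a 0.61 [261. 220.] 1466
pad_board 0.83 [372.  91.] 1159
```

View pics/top0.png

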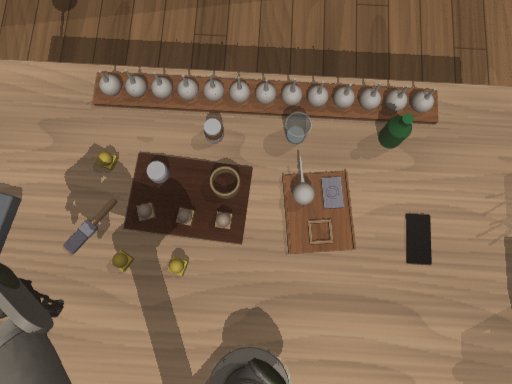

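View pics/side0.png

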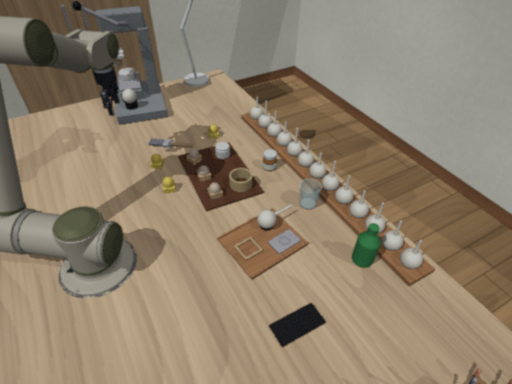

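View pics/wrist0.png

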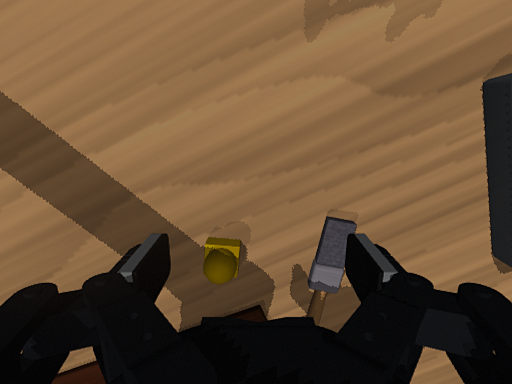

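```bash
cat > l.py <<'E'
from h import *
p=env.get_image("top")
im=cv2.cvtColor(p["image"],cv2.COLOR_RGB2BGR)
cv2.imwrite("pics/crop_a.png",cv2.resize(im[145:250,115:260],None,fx=5.5,fy=5.5,interpolation=cv2.INTER_CUBIC))
cv2.imwrite("pics/crop_b.png",cv2.resize(im[160:260,275:365],None,fx=6,fy=6,interpolation=cv2.INTER_CUBIC))
def rect(mask,z,nm):
    c,_=cv2.findContours(mask.astype(np.uint8),cv2.RETR_EXTERNAL,cv2.CHAIN_APPROX_NONE); c=max(c,key=cv2.contourArea)[:,0]
    W=np.array([ray(p,(v,u),z)[:2] for u,v in c]); r=cv2.minAreaRect((W*1000).astype(np.float32)); print(nm,r)
rect(env.outline_of("pad_board",p)[0]["mask"],.012,"board")
rect(env.outline_of("job_tray",p)[0]["mask"],.012,"tray")
for o in env.outline_of("block_a",p):
    if o["mask"].sum()<1000: print(np.round(o["conf"],2),np.round(o["pixel"]),ray(p,o["pixel"],.045).round(4)); rect(o["mask"],.045,"  ")
for t,z in [("tape_roll",.048),("ink_tin",.048),("water_jar",.09)]:
    for o in env.outline_of(t,p)[:1]: print(t,o["conf"],ray(p,o["pixel"],z).round(3))
E
python3 l.py
```

```text
board ((535.3750610351562, 216.4599609375), (363.0641784667969, 244.8231658935547), 85.59162902832031)
tray ((537.5595703125, -175.22427368164062), (289.1594543457031, 205.6732177734375), 6.801864147186279)
0.79 [259. 119.] [0.3379 0.3963 0.045 ]
   ((334.266357421875, 387.620849609375), (54.33924102783203, 47.50060272216797), 58.3128547668457)
0.74 [217. 186.] [0.4696 0.2125 0.045 ]
   ((470.2828063964844, 217.79136657714844), (48.561317443847656, 47.09788513183594), 79.25569915771484)
0.73 [222. 222.] [0.4615 0.1075 0.045 ]
   ((466.2879943847656, 104.76521301269531), (48.43022155761719, 48.212135314941406), 84.62989044189453)
0.67 [264. 179.] [0.3339 0.2214 0.045 ]
   ((328.7821960449219, 228.1107177734375), (55.14326477050781, 49.26599884033203), 72.24393463134766)
0.55 [160. 109.] [0.631  0.4624 0.045 ]
   ((629.1117553710938, 471.11273193359375), (54.587982177734375, 43.60020065307617), 74.63247680664062)
0.52 [213. 147.] [0.4738 0.3291 0.045 ]
   ((477.34649658203125, 335.4914245605469), (46.54711151123047, 48.5278205871582), 24.22102165222168)
tape_roll 0.77 [0.608 0.117 0.048]
ink_tin 0.26 [0.474 0.217 0.048]
water_jar 0.8 [ 0.748 -0.095  0.09 ]
```

View pics/crop_a.png

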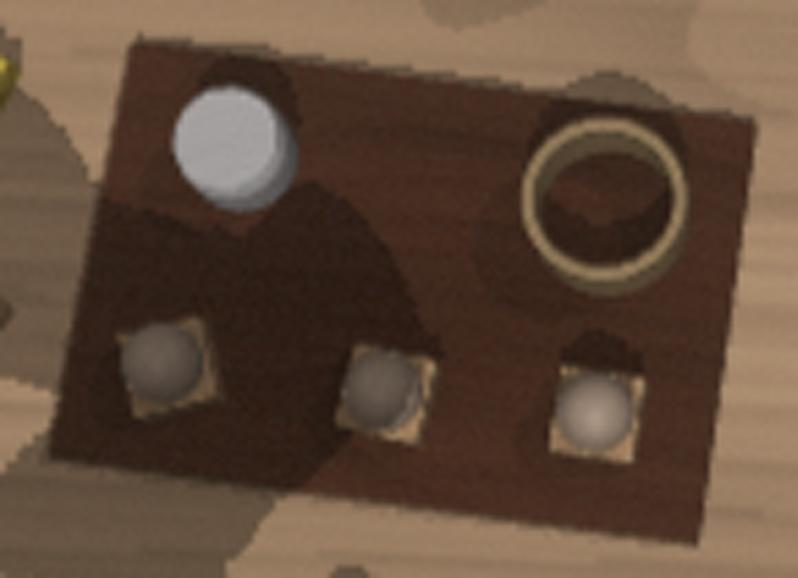

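View pics/crop_b.png

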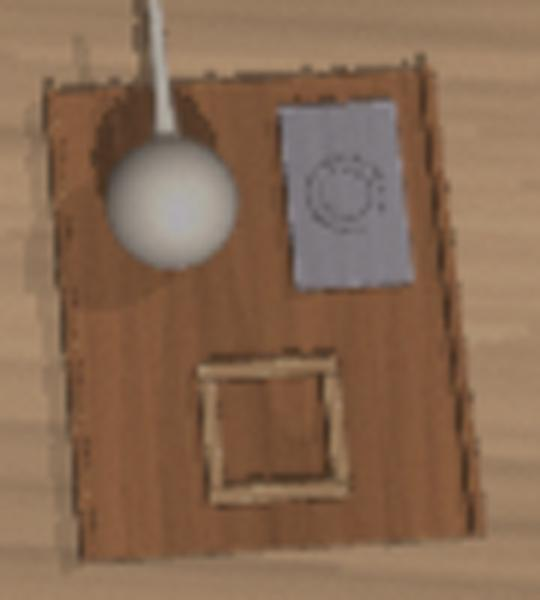

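```bash
cat > m.py <<'E'
from h import *
p=env.get_image("top")
def go(nm,cs,z,x0,y0,f):
    W=np.array([ray(p,(y0+v/f-.5+.5/f,x0+u/f-.5+.5/f),z)[:2] for u,v in cs]); c=W.mean(0)
    e=[W[1]-W[0],W[2]-W[3],W[3]-W[0],W[2]-W[1]]
    a=[np.degrees(np.arctan2(d[1],d[0]))%90 for d in e]; print(nm,c.round(4),np.round(a,1),[round(float(np.linalg.norm(d)),4) for d in e])
go("left",[(118,333),(203,317),(220,400),(138,418)],.036,115,145,5.5)
go("mid",[(353,343),(436,360),(422,444),(337,425)],.036,115,145,5.5)
go("right",[(555,362),(643,372),(633,464),(549,453)],.036,115,145,5.5)
go("pocket",[(217,380),(324,373),(333,483),(224,490)],.018,275,160,6)
go("pocketout",[(197,366),(336,354),(350,494),(211,507)],.018,275,160,6)
go("tray",[(45,90),(425,62),(482,535),(83,562)],.015,275,160,6)
go("board",[(136,40),(755,120),(697,545),(52,457)],.012,115,145,5.5)
for n,(u,v) in dict(L=(163,362),M=(380,388),R=(595,410)).items():
    print(n,ray(p,(145+v/5.5,115+u/5.5),.050).round(4))
s=env.observe();print(s["time_s"])
E
python3 m.py
```

```text
left [0.4807 0.3375] [14.3 16.  19.7 17.6] [0.0464, 0.0447, 0.0483, 0.0469]
mid [0.4735 0.219 ] [81.7 80.8 84.6 85.8] [0.0462, 0.0471, 0.0452, 0.046]
right [0.4693 0.1062] [86.8 85.9  0.8 87.9] [0.048, 0.0455, 0.0494, 0.05]
pocket [ 0.4532 -0.1857] [7.1 7.  5.3 5.9] [0.0538, 0.0542, 0.0548, 0.0549]
pocketout [ 0.4538 -0.1852] [8.3 8.6 7.5 6.8] [0.0701, 0.0693, 0.0704, 0.07]
tray [ 0.5156 -0.1766] [7.7 7.2 7.  7.4] [0.1966, 0.1981, 0.2406, 0.2424]
board [0.5371 0.2165] [85.7 85.6 85.7 85.9] [0.3552, 0.356, 0.2399, 0.2406]
L [0.48   0.3361 0.05  ]
M [0.4728 0.2191 0.05  ]
R [0.4677 0.1038 0.05  ]
1.3
```

```bash
cat > plan.py <<'E'
import sys; from h import *
def plan(pos,head,n):
    s=env.observe(); R=np.array(s["tool_rot"]); P=np.array(s["position"])
    h0=np.degrees(np.arctan2(R[1,0],R[0,0])); dh=(head-h0+180)%360-180
    D=(np.array(pos)-P)/n; print("h0",h0.round(2),"pos",P.round(4),"tilt",np.degrees(np.arccos(-R[2,1])).round(2))
    for i in range(n):
        h=np.radians(h0+dh*i/n); X=np.array([np.cos(h),np.sin(h),0]);Y=np.array([0,0,-1.]);Z=np.cross(X,Y)
        print([[round(float(D@X),4),round(float(D@Y),4),round(float(D@Z),4)],[0,round(-dh/n,2),0]])
if __name__=="__main__":
    a=[float(x) for x in sys.argv[1:]]; plan(a[:3],a[3],int(a[4]))
E
python3 plan.py .4805 .337 .12 86 8
```

```text
h0 63.94 pos [0.2416 0.4941 0.2313] tilt 0.0
[[-0.0045, 0.0139, -0.0355], [0, np.float64(-2.76), 0]]
[[-0.0062, 0.0139, -0.0352], [0, np.float64(-2.76), 0]]
[[-0.0079, 0.0139, -0.0349], [0, np.float64(-2.76), 0]]
[[-0.0096, 0.0139, -0.0344], [0, np.float64(-2.76), 0]]
[[-0.0112, 0.0139, -0.0339], [0, np.float64(-2.76), 0]]
[[-0.0128, 0.0139, -0.0334], [0, np.float64(-2.76), 0]]
[[-0.0144, 0.0139, -0.0327], [0, np.float64(-2.76), 0]]
[[-0.016, 0.0139, -0.032], [0, np.float64(-2.76), 0]]
```

Call:
carry_out(plan=[[[-0.0045,0.0139,-0.0355],[0,-2.76,0],0],[[-0.0062,0.0139,-0.0352],[0,-2.76,0],0],[[-0.0079,0.0139,-0.0349],[0,-2.76,0],0],[[-0.0096,0.0139,-0.0344],[0,-2.76,0],0],[[-0.0112,0.0139,-0.0339],[0,-2.76,0],0],[[-0.0128,0.0139,-0.0334],[0,-2.76,0],0],[[-0.0144,0.0139,-0.0327],[0,-2.76,0],0],[[-0.016,0.0139,-0.032],[0,-2.76,0],0]], force=40)

```text
time_s: 2.3
position: [0.4817, 0.3364, 0.1197]
tool_rot: [[0.068, 0.0, -0.998], [0.998, 0.0, 0.068], [0.0, -1.0, -0.0]]
ft_force: [-0.6, 0.2, 0.3]
grip_width: -0.0003
```

```bash
cat > w.py <<'E'
import sys
from h import *
s=env.observe();p=env.get_image("wrist");s=env.observe()
print(s["time_s"],s["position"],s["ft_force"],s["grip_width"]); save(p,sys.argv[1])
for o in env.outline_of("block_a",p): print(round(o["conf"],2),np.round(o["pixel"]),o["mask"].sum(),ray(p,o["pixel"],.045,s).round(4))
E
python3 w.py w1.png
```

```text
2.35 [0.48443825 0.33384472 0.11775937] [ 2.42004946 -3.83324137 -1.45697377] -4.6934357671923995e-05
0.73 [ 14. 323.] 1920 [0.36   0.3855 0.045 ]
0.69 [190. 262.] 3361 [0.4762 0.3386 0.045 ]
0.69 [195.   9.] 1176 [0.4672 0.1451 0.045 ]
0.59 [193. 112.] 4227 [0.4707 0.2242 0.045 ]
0.58 [ 16. 103.] 2656 [0.3515 0.2418 0.045 ]
0.3 [108. 463.] 8533 [0.4264 0.4837 0.045 ]
```

View pics/w1.png

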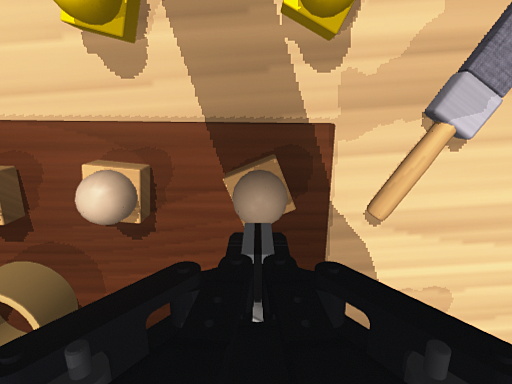

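Call:
carry_out(plan=[[[0,0.015,0],[0,0,0],0],[[0,0.015,0],[0,0,0],0],[[0,0.01,0],[0,0,0],0],[[0,0,0],[0,0,0],0],[[0,0,0],[0,0,0],0]])

```text
time_s: 3.02
position: [0.4807, 0.3374, 0.0805]
tool_rot: [[0.069, 0.001, -0.998], [0.998, 0.0, 0.069], [0.0, -1.0, -0.001]]
ft_force: [0.4, -0.5, -0.4]
grip_width: -0.0001
```

```bash
python3 w.py w2.png
```

```text
3.075 [0.48082209 0.33732086 0.08060411] [ 1.04900507 -0.02194716  0.04659298] 3.165018196897723e-05
0.89 [200. 261.] 4048 [0.4695 0.3407 0.045 ]
0.75 [210.  84.] 6441 [0.4681 0.2279 0.045 ]
0.69 [11. 77.] 1958 [0.356 0.249 0.045]
```

View pics/w2.png

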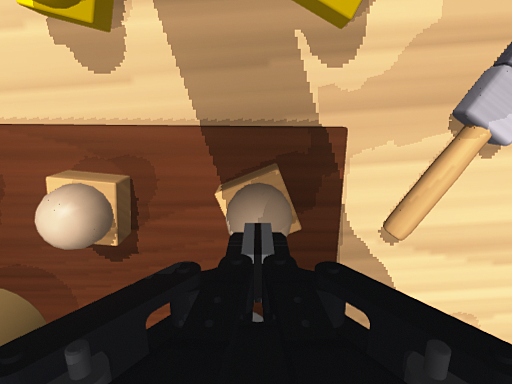

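Call:
carry_out(plan=[[[0,0.004,0],[0,0,0],0],[[0,0.0045,0],[0,0,0],0],[[0,0,0],[0,0,0],0]])

```text
time_s: 3.5
position: [0.4805, 0.337, 0.0711]
tool_rot: [[0.069, -0.001, -0.998], [0.998, -0.0, 0.069], [-0.0, -1.0, 0.001]]
ft_force: [0.7, -1.4, 0.7]
grip_width: -0.0003
```

Call:
carry_out(plan=[[[0,0.002,0],[0,0,0],0],[[0,0,0],[0,0,0],0]])

```text
time_s: 3.75
position: [0.4806, 0.3371, 0.0695]
tool_rot: [[0.069, -0.0, -0.998], [0.998, -0.0, 0.069], [-0.0, -1.0, 0.0]]
ft_force: [0.6, -0.7, 0.3]
grip_width: -0.0
```

Call:
carry_out(plan=[[[0,0.002,0],[0,0,0],0],[[0,0,0],[0,0,0],0]])

```text
time_s: 4.0
position: [0.4806, 0.3371, 0.0675]
tool_rot: [[0.069, -0.0, -0.998], [0.998, -0.0, 0.069], [-0.0, -1.0, 0.0]]
ft_force: [-0.6, 0.3, 0.6]
grip_width: -0.0001
```

Call:
carry_out(plan=[[[0,0.002,0],[0,0,0],0],[[0,0,0],[0,0,0],0]])

```text
time_s: 4.25
position: [0.4808, 0.3372, 0.0658]
tool_rot: [[0.069, 0.0, -0.998], [0.998, 0.0, 0.069], [0.0, -1.0, -0.0]]
ft_force: [-0.6, 0.3, 3.3]
grip_width: 0.0
```

```bash
cat > f.py <<'E'
from h import *
a=[]
for i in range(5):
    s=env.observe(); a.append([s["position"][2],s["ft_force"][2]]); env.get_image("side")
print(np.round(a,4).tolist(),np.mean(a,0).round(4),s["time_s"])
E
python3 f.py
```

```text
[[0.0658, 3.2731], [0.0659, 3.953], [0.0659, 3.0309], [0.0658, 2.5443], [0.0658, 3.4921]] [0.0659 3.2587] 4.45
```

Call:
carry_out(plan=[[[0,0.0015,0],[0,0,0],0],[[0,0,0],[0,0,0],0]])

```text
time_s: 4.75
position: [0.4808, 0.3372, 0.0643]
tool_rot: [[0.069, 0.001, -0.998], [0.998, 0.0, 0.069], [0.0, -1.0, -0.0]]
ft_force: [-1.8, -0.4, 6.5]
grip_width: 0.0002
```

```bash
python3 f.py
```

```text
[[0.0643, 6.4762], [0.0644, 5.246], [0.0644, 4.9711], [0.0644, 5.9791], [0.0644, 6.4277]] [0.0644 5.82  ] 4.95
```

Call:
carry_out(plan=[[[0,0.0015,0],[0,0,0],0],[[0,0,0],[0,0,0],0]])

```text
time_s: 5.25
position: [0.4808, 0.3372, 0.0631]
tool_rot: [[0.069, 0.001, -0.998], [0.998, 0.0, 0.069], [0.0, -1.0, -0.001]]
ft_force: [-0.7, -0.6, 7.0]
grip_width: -0.0002
```

```bash
python3 f.py
```

```text
[[0.0631, 6.9636], [0.0631, 7.4531], [0.0631, 7.6736], [0.0632, 8.1751], [0.0631, 8.0583]] [0.0631 7.6648] 5.45
```

Call:
carry_out(plan=[[[0,0.0013,0],[0,0,0],0],[[0,0.0013,0],[0,0,0],0],[[0,0,0],[0,0,0],0],[[0,0,0],[0,0,0],0]])

```text
time_s: 6.0
position: [0.4809, 0.3372, 0.061]
tool_rot: [[0.069, 0.001, -0.998], [0.998, 0.0, 0.069], [0.001, -1.0, -0.001]]
ft_force: [-3.3, -0.2, 10.2]
grip_width: -0.0001
```

```bash
python3 f.py
```

```text
[[0.061, 10.2067], [0.061, 10.9769], [0.061, 11.6141], [0.061, 10.7382], [0.061, 11.24]] [ 0.061  10.9552] 6.2
```

Call:
carry_out(plan=[[[0,0,0],[0,0,0],0],[[0,-0.015,0],[0,0,0],0],[[0,-0.01,0],[0,0,0],0],[[-0.03,0,0],[0,0,0],0],[[-0.04,0,0],[0,0,0],0],[[-0.03,0,-0.001],[0,0,0],0],[[-0.0182,0,0],[0,0,0],0],[[0,0.0,0],[0,0,0],0]])

```text
time_s: 7.25
position: [0.4736, 0.2186, 0.0851]
tool_rot: [[0.071, -0.0, -0.997], [0.997, 0.0, 0.071], [0.0, -1.0, 0.0]]
ft_force: [0.4, 0.1, -0.3]
grip_width: 0.0003
```

```bash
python3 w.py w3.png
```

```text
7.3 [0.47363798 0.2193308  0.08515193] [ 0.14437523  0.74877627 -0.24947938] -2.8023416040773836e-05
0.92 [  9. 499.] 757 [0.3627 0.3613 0.045 ]
0.84 [ 14. 257.] 1806 [0.3555 0.2277 0.045 ]
0.75 [199. 257.] 4032 [0.4626 0.2206 0.045 ]
0.61 [206. 434.] 6387 [0.4754 0.3356 0.045 ]
0.58 [210.  95.] 6107 [0.4628 0.1136 0.045 ]
```

View pics/w3.png

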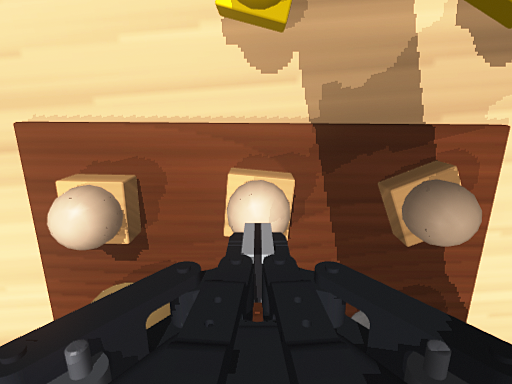

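Tips are above the middle dome (around row 210, col 258), centred; left pad still stands where it was. Now the middle press.

Call:
carry_out(plan=[[[0,0.007,0],[0,0,0],0],[[0,0.006,0],[0,0,0],0],[[0,0,0],[0,0,0],0]])

```text
time_s: 7.72
position: [0.4731, 0.2194, 0.0713]
tool_rot: [[0.069, -0.001, -0.998], [0.998, -0.0, 0.069], [-0.0, -1.0, 0.001]]
ft_force: [0.8, -1.0, 0.3]
grip_width: 0.0001
```

Call:
carry_out(plan=[[[0,0.002,0],[0,0,0],0],[[0,0,0],[0,0,0],0]])

```text
time_s: 7.98
position: [0.4735, 0.2191, 0.07]
tool_rot: [[0.069, -0.0, -0.998], [0.998, 0.0, 0.069], [0.0, -1.0, 0.0]]
ft_force: [0.2, -0.9, 0.1]
grip_width: -0.0
```

Call:
carry_out(plan=[[[0,0.002,0],[0,0,0],0],[[0,0,0],[0,0,0],0]])

```text
time_s: 8.22
position: [0.4734, 0.2191, 0.0679]
tool_rot: [[0.069, -0.0, -0.998], [0.998, -0.0, 0.069], [-0.0, -1.0, 0.0]]
ft_force: [-0.0, -0.0, 0.1]
grip_width: -0.0
```

Call:
carry_out(plan=[[[0,0.002,0],[0,0,0],0],[[0,0,0],[0,0,0],0]])

```text
time_s: 8.48
position: [0.4734, 0.2191, 0.0659]
tool_rot: [[0.069, -0.0, -0.998], [0.998, -0.0, 0.069], [-0.0, -1.0, 0.0]]
ft_force: [0.0, 0.6, -0.5]
grip_width: -0.0001
```

```bash
python3 f.py
```

```text
[[0.0659, -0.4529], [0.066, -0.837], [0.066, 0.4418], [0.066, -0.4783], [0.0661, 0.2687]] [ 0.066  -0.2115] 8.675
```

Call:
carry_out(plan=[[[0,0.002,0],[0,0,0],0],[[0,0,0],[0,0,0],0]])

```text
time_s: 8.98
position: [0.4734, 0.2191, 0.0639]
tool_rot: [[0.069, -0.0, -0.998], [0.998, -0.0, 0.069], [-0.0, -1.0, 0.0]]
ft_force: [0.4, 0.3, 0.5]
grip_width: -0.0002
```

```bash
python3 f.py
```

```text
[[0.0639, 0.5045], [0.0639, -0.3849], [0.064, 0.2293], [0.064, -0.4146], [0.064, -0.9606]] [ 0.064  -0.2053] 9.175
```

Call:
carry_out(plan=[[[0,0.0015,0],[0,0,0],0],[[0,0,0],[0,0,0],0]])

```text
time_s: 9.48
position: [0.4736, 0.2191, 0.0625]
tool_rot: [[0.069, 0.0, -0.998], [0.998, 0.0, 0.069], [0.0, -1.0, -0.0]]
ft_force: [0.2, 0.7, 0.8]
grip_width: -0.0005
```

```bash
python3 f.py
```

```text
[[0.0625, 0.7702], [0.0625, 0.5735], [0.0626, 0.8245], [0.0626, 0.6375], [0.0626, 0.5731]] [0.0626 0.6758] 9.675
```

Call:
carry_out(plan=[[[0,0.0015,0],[0,0,0],0],[[0,0,0],[0,0,0],0]])

```text
time_s: 9.98
position: [0.4736, 0.2191, 0.061]
tool_rot: [[0.069, 0.0, -0.998], [0.998, 0.0, 0.069], [0.0, -1.0, -0.0]]
ft_force: [0.5, 0.4, 2.3]
grip_width: 0.0001
```

```bash
python3 f.py
```

```text
[[0.061, 2.3496], [0.0611, 1.9961], [0.0611, 1.7747], [0.0611, 1.7095], [0.0611, 1.7664]] [0.0611 1.9192] 10.175
```

Call:
carry_out(plan=[[[0,0.0015,0],[0,0,0],0],[[0,0,0],[0,0,0],0]])

```text
time_s: 10.48
position: [0.4735, 0.2191, 0.0595]
tool_rot: [[0.069, 0.0, -0.998], [0.998, 0.0, 0.069], [0.0, -1.0, -0.0]]
ft_force: [0.4, 0.1, 3.0]
grip_width: 0.0002
```

```bash
python3 f.py
```

```text
[[0.0595, 3.0024], [0.0596, 3.0181], [0.0596, 2.6621], [0.0596, 3.3735], [0.0596, 2.578]] [0.0596 2.9268] 10.675
```

Call:
carry_out(plan=[[[0,0.001,0],[0,0,0],0],[[0,0.001,0],[0,0,0],0],[[0,0,0],[0,0,0],0],[[0,0,0],[0,0,0],0]])

```text
time_s: 11.22
position: [0.4735, 0.2191, 0.0576]
tool_rot: [[0.069, 0.0, -0.998], [0.998, 0.0, 0.069], [0.0, -1.0, -0.0]]
ft_force: [0.4, 0.6, 3.9]
grip_width: -0.0003
```

```bash
python3 f.py
```

```text
[[0.0576, 3.9207], [0.0576, 4.1085], [0.0576, 3.379], [0.0576, 3.6879], [0.0576, 5.2438]] [0.0576 4.068 ] 11.425
```

Call:
carry_out(plan=[[[0,0,0],[0,0,0],0],[[0,-0.016,0],[0,0,0],0],[[0,-0.011,0],[0,0,0],0],[[-0.03,0,-0.001],[0,0,0],0],[[-0.035,0,-0.001],[0,0,0],0],[[-0.03,0,-0.001],[0,0,0],0],[[-0.018,0,0],[0,0,0],0],[[0,0.0,0],[0,0,0],0]])

```text
time_s: 12.48
position: [0.4684, 0.1054, 0.0844]
tool_rot: [[0.071, -0.001, -0.997], [0.997, 0.0, 0.071], [-0.0, -1.0, 0.001]]
ft_force: [-0.0, -0.1, 1.0]
grip_width: -0.0001
```

```bash
python3 w.py w4.png
```

```text
12.525 [0.46845379 0.1060749  0.08442786] [-0.25791507 -0.66509032 -0.71816671] 8.770875678176407e-05
0.97 [201. 422.] 6113 [0.4662 0.2134 0.045 ]
0.86 [  9. 433.] 1745 [0.3549 0.2114 0.045 ]
0.78 [199. 255.] 3868 [0.4574 0.1061 0.045 ]
```

View pics/w4.png

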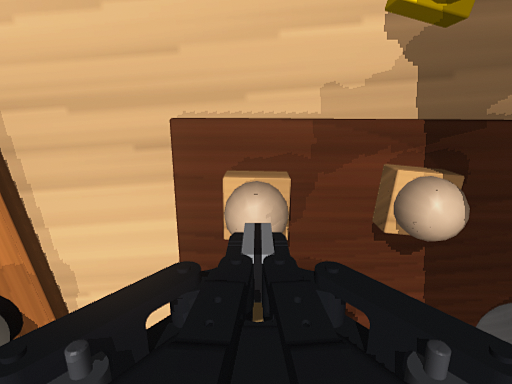

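Tips are above the right dome (row 210, col 257). Pressing.

Call:
carry_out(plan=[[[0,0.007,0],[0,0,0],0],[[0,0.0055,0],[0,0,0],0],[[0,0,0],[0,0,0],0]])

```text
time_s: 12.95
position: [0.4682, 0.1065, 0.0714]
tool_rot: [[0.069, -0.001, -0.998], [0.998, 0.0, 0.069], [-0.0, -1.0, 0.001]]
ft_force: [0.1, -0.1, -0.4]
grip_width: -0.0
```

Call:
carry_out(plan=[[[0,0.002,0],[0,0,0],0],[[0,0,0],[0,0,0],0]])

```text
time_s: 13.2
position: [0.4686, 0.1062, 0.07]
tool_rot: [[0.069, -0.0, -0.998], [0.998, 0.0, 0.069], [0.0, -1.0, 0.0]]
ft_force: [-0.3, -0.4, 0.2]
grip_width: 0.0
```

Call:
carry_out(plan=[[[0,0.0015,0],[0,0,0],0],[[0,0,0],[0,0,0],0]])

```text
time_s: 13.45
position: [0.4686, 0.1061, 0.0685]
tool_rot: [[0.069, -0.0, -0.998], [0.998, -0.0, 0.069], [-0.0, -1.0, 0.0]]
ft_force: [-0.8, -0.6, 0.4]
grip_width: 0.0001
```

Call:
carry_out(plan=[[[0,0.0015,0],[0,0,0],0],[[0,0,0],[0,0,0],0]])

```text
time_s: 13.7
position: [0.4686, 0.1062, 0.0669]
tool_rot: [[0.069, -0.0, -0.998], [0.998, 0.0, 0.069], [-0.0, -1.0, 0.0]]
ft_force: [-1.3, 0.0, 1.0]
grip_width: -0.0001
```

Call:
carry_out(plan=[[[0,0.0015,0],[0,0,0],0],[[0,0,0],[0,0,0],0]])

```text
time_s: 13.95
position: [0.4685, 0.1062, 0.0654]
tool_rot: [[0.069, -0.0, -0.998], [0.998, -0.0, 0.069], [-0.0, -1.0, 0.0]]
ft_force: [0.8, 0.6, -0.4]
grip_width: 0.0001
```

```bash
python3 f.py
```

```text
[[0.0654, -0.3667], [0.0655, 0.5095], [0.0655, 0.0012], [0.0655, -0.0853], [0.0655, 0.5061]] [0.0655 0.113 ] 14.15
```

Call:
carry_out(plan=[[[0,0.0015,0],[0,0,0],0],[[0,0,0],[0,0,0],0]])

```text
time_s: 14.45
position: [0.4687, 0.1062, 0.064]
tool_rot: [[0.069, 0.0, -0.998], [0.998, -0.0, 0.069], [-0.0, -1.0, -0.0]]
ft_force: [0.1, 0.7, -0.3]
grip_width: -0.0
```

Call:
carry_out(plan=[[[0,0.0015,0],[0,0,0],0],[[0,0,0],[0,0,0],0]])

```text
time_s: 14.7
position: [0.4687, 0.1062, 0.0627]
tool_rot: [[0.069, 0.0, -0.998], [0.998, -0.0, 0.069], [-0.0, -1.0, -0.0]]
ft_force: [-0.8, -0.6, 4.0]
grip_width: -0.0001
```

```bash
python3 f.py
```

```text
[[0.0627, 3.9603], [0.0627, 4.5236], [0.0627, 4.5266], [0.0627, 4.2675], [0.0627, 4.4264]] [0.0627 4.3409] 14.9
```

Call:
carry_out(plan=[[[0,0.0015,0],[0,0,0],0],[[0,0,0],[0,0,0],0]])

```text
time_s: 15.2
position: [0.4688, 0.1062, 0.0613]
tool_rot: [[0.069, 0.001, -0.998], [0.998, -0.0, 0.069], [-0.0, -1.0, -0.001]]
ft_force: [-1.6, -0.9, 7.6]
grip_width: -0.0001
```

```bash
python3 f.py
```

```text
[[0.0613, 7.5542], [0.0613, 7.1121], [0.0613, 7.8318], [0.0613, 7.7907], [0.0613, 8.2403]] [0.0613 7.7058] 15.4
```

Call:
carry_out(plan=[[[0,0.0015,0],[0,0,0],0],[[0,0,0],[0,0,0],0]])

```text
time_s: 15.7
position: [0.4688, 0.1062, 0.06]
tool_rot: [[0.069, 0.001, -0.998], [0.998, -0.0, 0.069], [-0.0, -1.0, -0.001]]
ft_force: [-2.6, -0.1, 10.5]
grip_width: 0.0004
```

```bash
python3 f.py
```

```text
[[0.06, 10.4533], [0.06, 9.9552], [0.0601, 11.2246], [0.0601, 10.4047], [0.0601, 11.1939]] [ 0.06   10.6463] 15.9
```

Call:
carry_out(plan=[[[0,0.0012,0],[0,0,0],0],[[0,0.0011,0],[0,0,0],0],[[0,0,0],[0,0,0],0],[[0,0,0],[0,0,0],0]])

```text
time_s: 16.45
position: [0.4689, 0.1062, 0.0581]
tool_rot: [[0.069, 0.001, -0.998], [0.998, -0.0, 0.069], [0.0, -1.0, -0.001]]
ft_force: [-3.4, -1.1, 14.5]
grip_width: -0.0007
```

```bash
python3 f.py
```

```text
[[0.0581, 14.5469], [0.0581, 15.1485], [0.0581, 15.0502], [0.0581, 15.7119], [0.0581, 14.8099]] [ 0.0581 15.0535] 16.65
```

Call:
carry_out(plan=[[[0,0,0],[0,0,0],0],[[0,-0.025,0],[0,0,0],0],[[0,-0.035,0],[0,0,0],0.05],[[0.033,-0.015,0.001],[0,0,0],0.085],[[0.035,0,0.001],[0,0,0],0.085],[[0.03,0,0.001],[0,0,0],0.085],[[0.015,0,0],[0,0,0],0.085],[[0,0.0,0],[0,0,0],0.085]])

```text
time_s: 17.7
position: [0.4733, 0.2194, 0.1318]
tool_rot: [[0.068, -0.001, -0.998], [0.998, -0.0, 0.068], [-0.0, -1.0, 0.001]]
ft_force: [0.3, -0.3, 0.7]
grip_width: 0.0852
```

Call:
carry_out(plan=[[[0,0,0],[0,0,0],0.085]])

```text
time_s: 17.82
position: [0.4734, 0.2183, 0.132]
tool_rot: [[0.07, -0.001, -0.998], [0.998, -0.0, 0.07], [-0.0, -1.0, 0.001]]
ft_force: [-0.4, -0.1, 0.0]
grip_width: 0.0852
```

```bash
python3 w.py w5.png; python3 -c "
import cv2;im=cv2.imread('pics/w5.png');cv2.imwrite('pics/w5c.png',cv2.resize(im[100:300,150:370],None,fx=3.5,fy=3,interpolation=cv2.INTER_CUBIC))"
```

```text
17.875 [0.4735006  0.21821789 0.13212804] [0.70181419 1.07129669 0.13078034] 0.08503988896309621
0.98 [ 21. 256.] 2430 [0.3463 0.2267 0.045 ]
0.96 [185. 400.] 4057 [0.473  0.3345 0.045 ]
0.91 [190. 256.] 3062 [0.4689 0.2179 0.045 ]
0.8 [193. 125.] 3632 [0.4643 0.1118 0.045 ]
0.72 [ 17. 465.] 2625 [0.3539 0.3723 0.045 ]
0.67 [303. 341.] 913 [0.5804 0.2872 0.045 ]
0.44 [292. 507.] 86 [0.5785 0.4347 0.045 ]
```

View pics/w5.png

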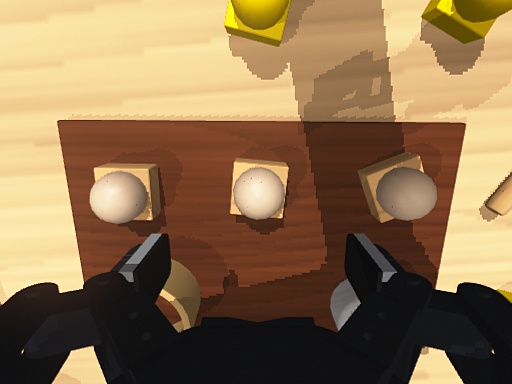

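View pics/w5c.png

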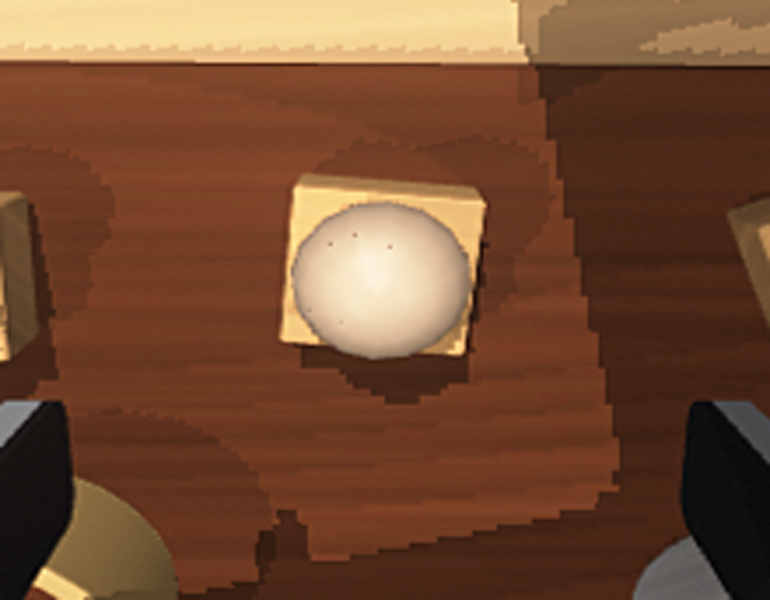

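```bash
python3 - <<'E'
from h import *
s=env.observe();p=env.get_image("wrist");print(s["position"])
W=np.array([ray(p,(100+(v+.5)/3-.5,150+(u+.5)/3.5-.5),.036,s)[:2] for u,v in [(296,187),(485,204),(464,356),(281,342)]])
print(W.round(4),W.mean(0))
for i,j in [(0,1),(3,2),(0,3),(1,2)]:
    d=W[j]-W[i]; print(np.degrees(np.arctan2(d[1],d[0]))%90,np.linalg.norm(d))
E
```

```text
[0.47354734 0.21823722 0.13217872]
[[0.4465 0.2016]
 [0.4544 0.2456]
 [0.4985 0.2385]
 [0.491  0.1938]] [0.47260482 0.21988751]
79.9247422179707 0.04471549526465695
80.57616299010083 0.04530190091153934
80.13616129056761 0.04516281493516672
80.88728353785478 0.044653762473572986
```

Call:
carry_out(plan=[[[0.0012,0,0.0005],[0,5.6,0],0.085],[[0,0.02,0],[0,0,0],0.085],[[0,0.03,0],[0,0,0],0.085],[[0,0.03,0],[0,0,0],0.085],[[0,0.02,0],[0,0,0],0.085],[[0,0.012,0],[0,0,0],0.085],[[0,0,0],[0,0,0],0.085]])

```text
time_s: 18.85
position: [0.473, 0.22, 0.0199]
tool_rot: [[0.167, -0.001, -0.986], [0.986, -0.0, 0.167], [-0.0, -1.0, 0.001]]
ft_force: [-0.4, 0.8, 0.7]
grip_width: 0.0848
```

```bash
python3 w.py w6.png; python3 - <<'E'
from h import *
p=env.get_image("side");im=cv2.cvtColor(p["image"],cv2.COLOR_RGB2BGR)
cv2.imwrite("pics/s6.png",cv2.resize(im[100:240,130:290],None,fx=4.5,fy=4,interpolation=cv2.INTER_CUBIC))
E
```

```text
18.9 [0.47329989 0.22019563 0.02053349] [-0.77769972  0.22613012  0.69187659] 0.08456132025873453
0.95 [249. 257.] 10485 [0.4655 0.2218 0.045 ]
0.74 [258.  47.] 6123 [0.4542 0.1293 0.045 ]
0.7 [221. 480.] 7989 [0.4686 0.318  0.045 ]
```

View pics/w6.png

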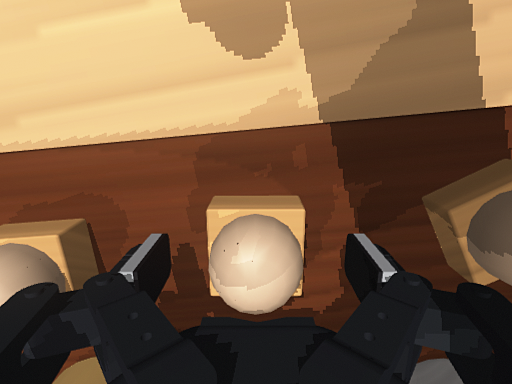

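View pics/s6.png

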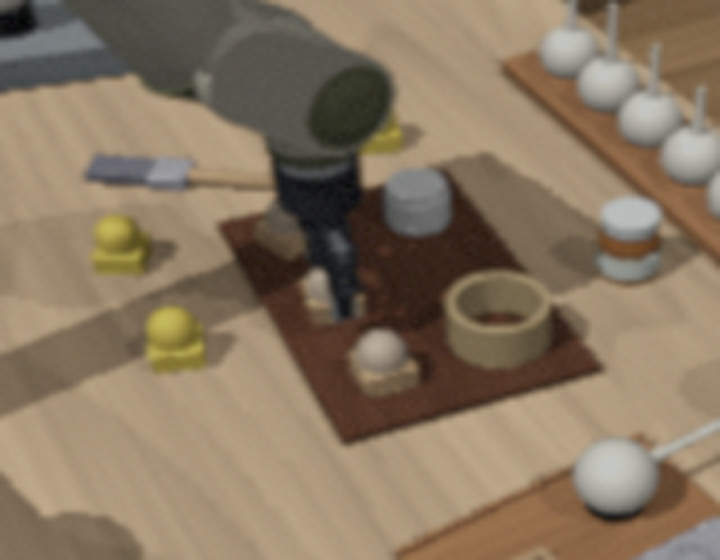

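Call:
carry_out(plan=[[[0,0,0],[0,0,0],0.055],[[0,0,0],[0,0,0],0.04],[[0,0,0],[0,0,0],0.036],[[0,0,0],[0,0,0],0.036],[[0,0,0],[0,0,0],0.036]], force=40)

```text
time_s: 19.62
position: [0.4732, 0.2203, 0.0208]
tool_rot: [[0.166, 0.001, -0.986], [0.986, 0.0, 0.166], [0.0, -1.0, -0.001]]
ft_force: [-0.9, -0.6, 5.3]
grip_width: 0.0453
```

```bash
python3 w.py w7.png
```

```text
19.675 [0.47317674 0.22035292 0.0207858 ] [-1.41349908 -0.76703106  5.26086032] 0.04508283715186488
0.94 [249. 254.] 10434 [0.4653 0.2207 0.045 ]
0.61 [266.  39.] 8101 [0.4576 0.1241 0.045 ]
0.6 [221. 479.] 8207 [0.4684 0.3181 0.045 ]
```

View pics/w7.png

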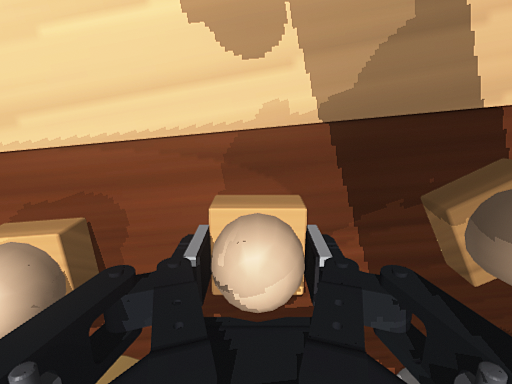

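Call:
carry_out(plan=[[[0,-0.015,0],[0,0,0],0.036],[[0,-0.03,0],[0,0,0],0.036],[[0,-0.03,0],[0,0,0],0.036],[[0,-0.02,0],[0,0,0],0.036],[[0,0,0],[0,0,0],0.036],[[0,0,0],[0,0,0],0.036]])

```text
time_s: 20.48
position: [0.4726, 0.2203, 0.1147]
tool_rot: [[0.166, -0.001, -0.986], [0.986, -0.0, 0.166], [-0.0, -1.0, 0.001]]
ft_force: [0.5, 0.5, -2.3]
grip_width: 0.0448
```

```bash
python3 w.py w8.png;python3 plan.py .4535 -.1855 .1158 97 12
```

```text
20.525 [0.47252631 0.22022005 0.11441928] [ 0.64453522  0.07554794 -2.23726499] 0.045060727587110244
0.97 [213. 115.] 4380 [0.463 0.112 0.045]
0.92 [  6. 459.] 650 [0.3648 0.3699 0.045 ]
0.74 [ 19. 236.] 2415 [0.348  0.2278 0.045 ]
0.66 [247. 255.] 10265 [0.5093 0.2126 0.045 ]
0.57 [179. 410.] 4781 [0.4738 0.3346 0.045 ]
h0 80.42 pos [0.4726 0.2202 0.1144] tilt 0.11
[[-0.0336, -0.0001, -0.0041], [0, np.float64(-1.38), 0]]
[[-0.0337, -0.0001, -0.0032], [0, np.float64(-1.38), 0]]
[[-0.0338, -0.0001, -0.0024], [0, np.float64(-1.38), 0]]
[[-0.0338, -0.0001, -0.0016], [0, np.float64(-1.38), 0]]
[[-0.0338, -0.0001, -0.0008], [0, np.float64(-1.38), 0]]
[[-0.0338, -0.0001, 0.0], [0, np.float64(-1.38), 0]]
[[-0.0338, -0.0001, 0.0008], [0, np.float64(-1.38), 0]]
[[-0.0338, -0.0001, 0.0016], [0, np.float64(-1.38), 0]]
[[-0.0338, -0.0001, 0.0025], [0, np.float64(-1.38), 0]]
[[-0.0337, -0.0001, 0.0033], [0, np.float64(-1.38), 0]]
[[-0.0336, -0.0001, 0.0041], [0, np.float64(-1.38), 0]]
[[-0.0335, -0.0001, 0.0049], [0, np.float64(-1.38), 0]]
```

View pics/w8.png

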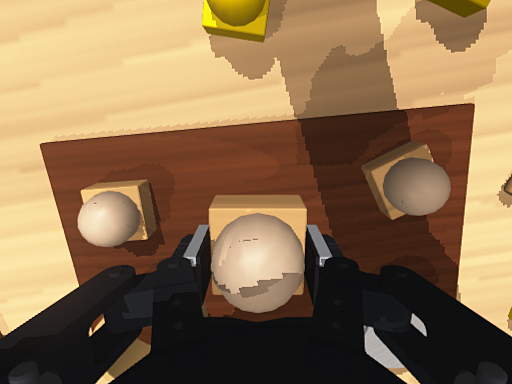

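Call:
carry_out(plan=[[[-0.02,0,-0.003],[0,-1.38,0],0.036],[[-0.0337,0,-0.0032],[0,-1.38,0],0.036],[[-0.0338,0,-0.0024],[0,-1.38,0],0.036],[[-0.0338,0,-0.0016],[0,-1.38,0],0.036],[[-0.0338,0,-0.0008],[0,-1.38,0],0.036],[[-0.0338,0,0],[0,-1.38,0],0.036],[[-0.0338,0,0.0008],[0,-1.38,0],0.036],[[-0.0338,0,0.0016],[0,-1.38,0],0.036]])

```text
time_s: 21.58
position: [0.4611, -0.0375, 0.1146]
tool_rot: [[-0.026, -0.001, -1.0], [1.0, 0.0, -0.026], [0.0, -1.0, 0.001]]
ft_force: [0.4, 0.4, -1.1]
grip_width: 0.0451
```

Call:
carry_out(plan=[[[-0.03,0,0.0025],[0,-1.5,0],0.036],[[-0.015,0,0.0015],[0,-1.5,0],0.036],[[0,0,0],[0,-1.5,0],0.036],[[0,0,0],[0,-1,0],0.036]])

```text
time_s: 22.08
position: [0.4588, -0.0809, 0.1149]
tool_rot: [[-0.122, -0.001, -0.992], [0.992, 0.001, -0.122], [0.001, -1.0, 0.001]]
ft_force: [-1.3, -0.0, -1.1]
grip_width: 0.0448
```

```bash
python3 w.py w9.png
```

```text
22.125 [ 0.45891149 -0.08081055  0.11497956] [-0.46187511  0.02585275 -0.93545932] 0.0450146509472231
0.83 [248. 256.] 10196 [ 0.497  -0.0762  0.045 ]
0.55 [233. 474.] 4366 [0.4636 0.0911 0.045 ]
```

View pics/w9.png

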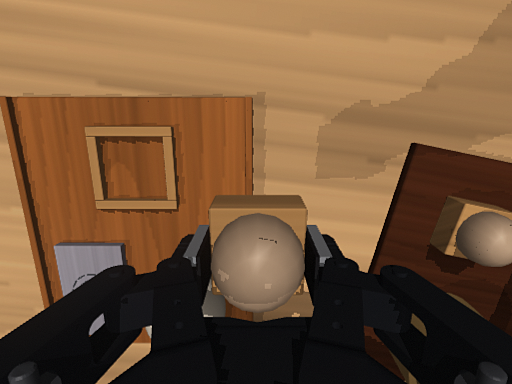

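```bash
python3 -c "
import cv2;im=cv2.imread('pics/w9.png');cv2.imwrite('pics/w9c.png',cv2.resize(im[110:225,70:195],None,fx=6,fy=5,interpolation=cv2.INTER_CUBIC))"
```

```text
(no output)
```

View pics/w9c.png

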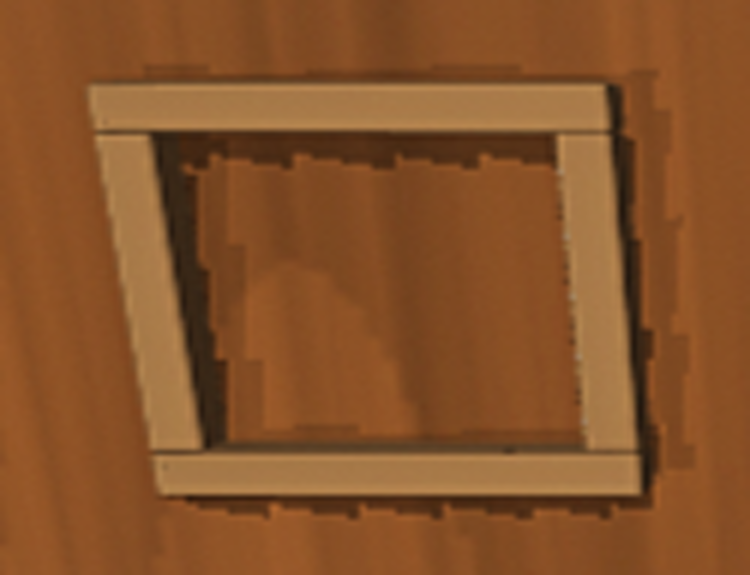

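```bash
python3 - <<'E'
from h import *
s=env.observe();p=env.get_image("wrist");print(s["position"])
for cs in ([(88,86),(608,84),(642,494),(157,494)],[(152,132),(557,132),(588,450),(205,450)]):
    W=np.array([ray(p,(110+(v+.5)/5-.5,70+(u+.5)/6-.5),.018,s)[:2] for u,v in cs])
    print(W.mean(0).round(4))
    for i,j in [(0,1),(3,2),(0,3),(1,2)]:
        d=W[j]-W[i]; print(np.degrees(np.arctan2(d[1],d[0]))%90,np.linalg.norm(d))
# held block: near-edge top corners
T=np.array(p["tool_from_camera"]);print(T.round(4))
E
python3 plan.py .453 -.1855 .065 97.2 6
python3 -c "
import cv2;im=cv2.imread('pics/w9.png');cv2.imwrite('pics/w9d.png',cv2.resize(im[180:320,190:330],None,fx=4,fy=4,interpolation=cv2.INTER_CUBIC))"
```

```text
[ 0.45895342 -0.08082126  0.11505789]
[ 0.4521 -0.1856]
7.320002526897298 0.06922068149492878
7.047512414498115 0.06944336498447062
6.545688496205097 0.06867847732241579
6.733619873668907 0.06900608060991924
[ 0.4518 -0.1854]
7.059629217556989 0.054325756567963186
7.049071704871963 0.05439313036911072
6.9014367238184855 0.05351935656340752
6.973579606483566 0.05352923560393509
[[ 1.000e+00  4.000e-04  6.000e-04  5.000e-04]
 [-5.000e-04 -2.596e-01  9.657e-01 -1.421e-01]
 [ 6.000e-04 -9.657e-01 -2.596e-01  6.650e-02]
 [ 0.000e+00  0.000e+00  0.000e+00  1.000e+00]]
h0 97.01 pos [ 0.459  -0.0809  0.1151] tilt 0.02
[[-0.0172, 0.0084, 0.0031], [0, np.float64(-0.03), 0]]
[[-0.0172, 0.0084, 0.0031], [0, np.float64(-0.03), 0]]
[[-0.0172, 0.0084, 0.0031], [0, np.float64(-0.03), 0]]
[[-0.0172, 0.0084, 0.0032], [0, np.float64(-0.03), 0]]
[[-0.0172, 0.0084, 0.0032], [0, np.float64(-0.03), 0]]
[[-0.0172, 0.0084, 0.0032], [0, np.float64(-0.03), 0]]
```

View pics/w9d.png

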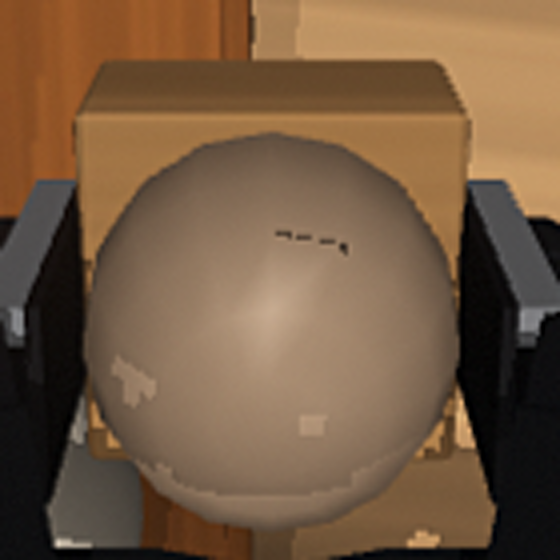

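```bash
python3 - <<'E'
from h import *
p=env.get_image("wrist");T=np.array(p["tool_from_camera"]);K0=np.linalg.inv(K(p))
for u,v,y in [(78,115,-.0152),(468,115,-.0152),(100,62,.0088),(440,62,.0088),(92,455,-.0152)]:
    d=T[:3,:3]@K0@np.array([190+(u+.5)/4-.5,180+(v+.5)/4-.5,1]); c=T[:3,3]; print((c+d*(y-c[1])/d[1]).round(4))
E
```

```text
[-0.0214 -0.0152  0.0234]
[ 0.0231 -0.0152  0.0234]
[-0.0223  0.0088  0.0227]
[0.0233 0.0088 0.0227]
[-0.0215 -0.0152 -0.021 ]
```

Call:
carry_out(plan=[[[-0.03,0,0.005],[0,0,0],0.036],[[-0.033,0,0.006],[0,0,0],0.036],[[-0.025,0,0.005],[0,0,0],0.036],[[-0.015,0.01,0.0027],[0,0,0],0.036],[[0,0.025,0],[0,0,0],0.036],[[0,0.02,0],[0,0,0],0.036],[[0,0.01,0],[0,0,0],0.036],[[0,0,0],[0,0,0],0.036]])

```text
time_s: 23.28
position: [0.4528, -0.1856, 0.0497]
tool_rot: [[-0.122, -0.001, -0.993], [0.993, 0.001, -0.122], [0.001, -1.0, 0.001]]
ft_force: [-0.4, 0.3, -1.1]
grip_width: 0.0452
```

Call:
carry_out(plan=[[[0,0,0],[0,0,0],0.036]])

```text
time_s: 23.4
position: [0.4533, -0.1861, 0.0508]
tool_rot: [[-0.121, 0.001, -0.993], [0.993, -0.001, -0.121], [-0.001, -1.0, -0.001]]
ft_force: [0.2, -0.4, -0.8]
grip_width: 0.0451
```

```bash
python3 w.py w10.png;  python3 -c "
import cv2;im=cv2.imread('pics/w10.png');cv2.imwrite('pics/w10d.png',cv2.resize(im[140:320,160:360],None,fx=4,fy=3.3,interpolation=cv2.INTER_CUBIC))"
```

```text
23.45 [ 0.45333831 -0.1861697   0.05084351] [ 0.12782414  0.76984165 -1.89320241] 0.044923715645965506
0.71 [249. 257.] 10314 [ 0.4608 -0.1846  0.045 ]
```

View pics/w10d.png

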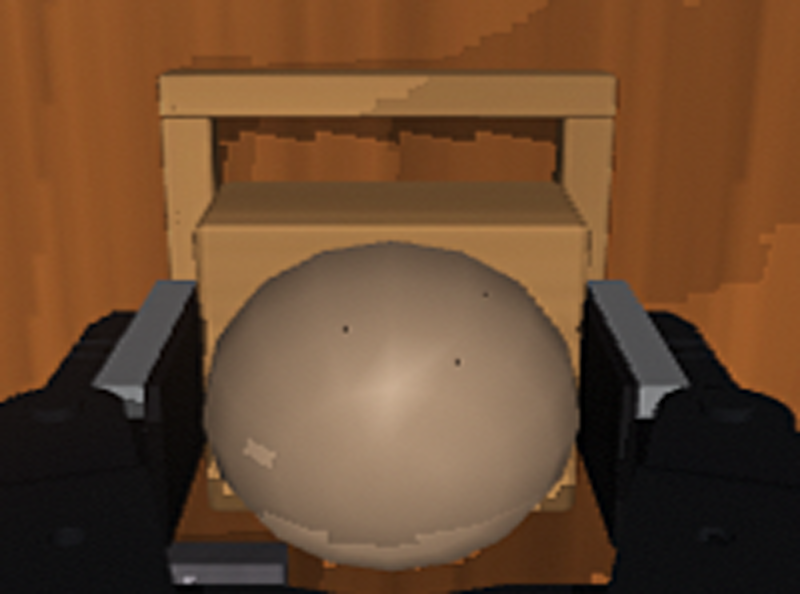

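```bash
python3 - <<'E'
from h import *
s=env.observe();p=env.get_image("wrist");T=np.array(p["tool_from_camera"]);K0=np.linalg.inv(K(p));z=s["position"][2]
def f(n,u,v,zw):
    y=z-zw; d=T[:3,:3]@K0@np.array([160+(u+.5)/4-.5,140+(v+.5)/3.3-.5,1]); c=T[:3,3]; print(n,(c+d*(y-c[1])/d[1]).round(4))
f("outL",160,73,.018);f("outR",616,73,.018);f("inL",212,117,.018);f("inR",563,117,.018)
f("wallinL at r270",205,200,.018);f("blkbotL",218,184,z-.0088);f("blkbotR",560,184,z-.0088);f("topL",200,226,z+.0152);f("topR",588,226,z+.0152)
print(s["position"],s["time_s"])
E
```

```text
outL [-0.0341  0.0329  0.0366]
outR [0.0346 0.0329 0.0367]
inL [-0.0266  0.0329  0.0284]
inR [0.0269 0.0329 0.0285]
wallinL at r270 [-0.0283  0.0329  0.0124]
blkbotL [-0.0225  0.0088  0.0225]
blkbotR [0.0233 0.0088 0.0226]
topL [-0.0211 -0.0152  0.0235]
topR [ 0.0231 -0.0152  0.0235]
[ 0.45332389 -0.18618922  0.05085498] 23.5
```

Call:
carry_out(plan=[[[0,0.006,0.001],[0,0,0],0.036],[[0,0.01,0],[0,0,0],0.036],[[0,0.008,0],[0,0,0],0.036],[[0,0.004,0],[0,0,0],0.036],[[0,0.001,0],[0,0,0],0.036],[[0,0,0],[0,0,0],0.036]])

```text
time_s: 24.3
position: [0.452, -0.1862, 0.0213]
tool_rot: [[-0.121, 0.0, -0.993], [0.993, -0.0, -0.121], [-0.0, -1.0, -0.0]]
ft_force: [0.9, 0.1, -1.9]
grip_width: 0.0453
```

```bash
python3 f.py
```

```text
[[0.0213, -1.8752], [0.0214, -1.8575], [0.0214, -2.2555], [0.0214, -1.0982], [0.0214, -2.2688]] [ 0.0214 -1.8711] 24.5
```

Call:
carry_out(plan=[[[0,0.001,0],[0,0,0],0.036],[[0,0.001,0],[0,0,0],0.036],[[0,0,0],[0,0,0],0.036]])

```text
time_s: 24.92
position: [0.4519, -0.1862, 0.0191]
tool_rot: [[-0.121, -0.0, -0.993], [0.993, 0.0, -0.121], [0.0, -1.0, 0.0]]
ft_force: [0.6, -0.8, -1.9]
grip_width: 0.045
```

```bash
python3 f.py
```

```text
[[0.0191, -1.8595], [0.0192, -2.2775], [0.0192, -1.2711], [0.0192, -1.9859], [0.0192, -1.7891]] [ 0.0192 -1.8366] 25.125
```

Call:
carry_out(plan=[[[0,0.0006,0],[0,0,0],0.036],[[0,0,0],[0,0,0],0.036]])

```text
time_s: 25.42
position: [0.452, -0.1862, 0.0188]
tool_rot: [[-0.121, 0.0, -0.993], [0.993, -0.0, -0.121], [-0.0, -1.0, -0.0]]
ft_force: [-0.9, 1.3, 1.4]
grip_width: 0.0452
```

```bash
python3 f.py
```

```text
[[0.0188, 1.4457], [0.0188, 2.7332], [0.0188, 2.3701], [0.0188, 2.6532], [0.0188, 4.0166]] [0.0188 2.6437] 25.625
```

Call:
carry_out(plan=[[[0,0,0],[0,0,0],0.055],[[0,0,0],[0,0,0],0.075],[[0,0,0],[0,0,0],0.08],[[0,-0.01,0],[0,0,0],0.08],[[0,-0.025,0],[0,0,0],0.08],[[0,-0.03,0],[0,0,0],0.08],[[0,-0.015,0],[0,0,0],0.08],[[0,0,0],[0,0,0],0.08]])

```text
time_s: 26.68
position: [0.4524, -0.1865, 0.1]
tool_rot: [[-0.121, 0.002, -0.993], [0.993, -0.002, -0.121], [-0.002, -1.0, -0.002]]
ft_force: [-0.1, 0.9, -0.5]
grip_width: 0.0801
```

Call:
carry_out(plan=[[[0,0,0],[0,0,0],0.08]])

```text
time_s: 26.8
position: [0.4517, -0.186, 0.0982]
tool_rot: [[-0.121, -0.001, -0.993], [0.993, 0.0, -0.121], [0.001, -1.0, 0.001]]
ft_force: [-0.7, 0.7, -0.4]
grip_width: 0.0801
```

```bash
python3 w.py w11.png;  python3 -c "
import cv2;im=cv2.imread('pics/w11.png');cv2.imwrite('pics/w11d.png',cv2.resize(im[120:280,170:340],None,fx=4.5,fy=3.6,interpolation=cv2.INTER_CUBIC))"
```

```text
26.85 [ 0.45165677 -0.18598399  0.09804624] [ 0.09602996 -1.3055496   0.10629586] 0.0795647649793757
0.94 [199. 256.] 4029 [ 0.4447 -0.1869  0.045 ]
```

View pics/w11d.png

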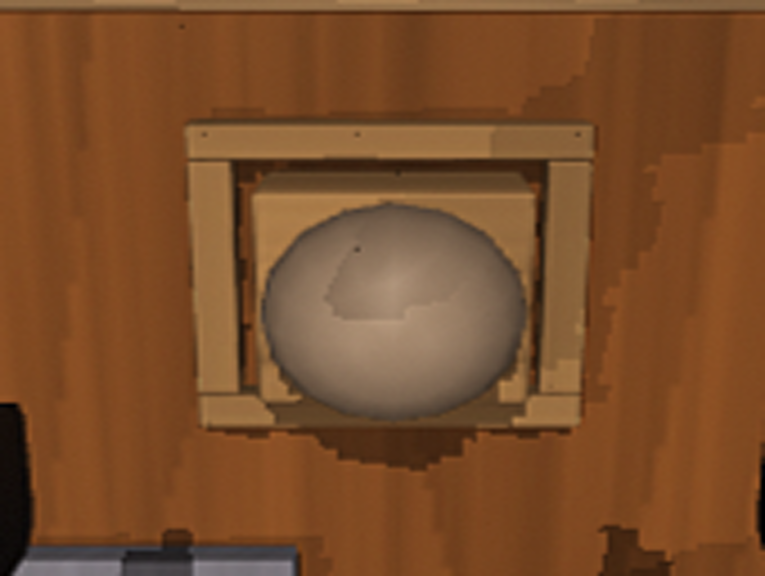

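The pad sits square inside the pocket walls with gaps visible on both sides. Now I'll shut the fingers and press.

Call:
carry_out(plan=[[[0,0,0],[0,0,0],0],[[0,0,0],[0,0,0],0],[[0,0,0],[0,0,0],0],[[0,0.012,0],[0,0,0],0],[[0,0.013,0],[0,0,0],0],[[0,0.008,0],[0,0,0],0],[[0,0,0],[0,0,0],0],[[0,0,0],[0,0,0],0]])

```text
time_s: 27.9
position: [0.4521, -0.1863, 0.0658]
tool_rot: [[-0.121, 0.0, -0.993], [0.993, -0.0, -0.121], [-0.0, -1.0, -0.0]]
ft_force: [-0.1, -0.1, 0.2]
grip_width: 0.0
```

```bash
python3 f.py; python3 w.py w12.png
```

```text
[[0.0658, 0.1712], [0.0659, 0.1084], [0.0659, -0.4244], [0.0659, -0.6615], [0.0659, 0.3191]] [ 0.0659 -0.0974] 28.1
28.2 [ 0.45204498 -0.18623983  0.06583746] [-0.10600343 -0.40828431  0.33268189] 8.946387895597055e-05
0.94 [201. 254.] 3992 [ 0.4369 -0.1892  0.045 ]
```

View pics/w12.png

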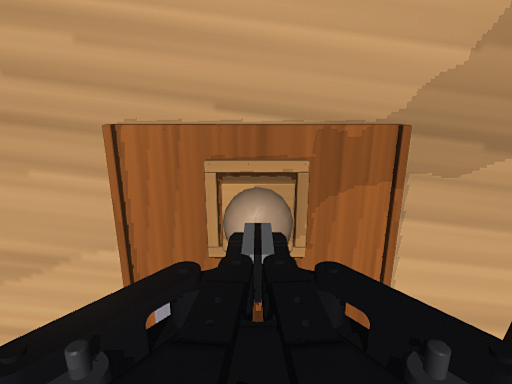

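Call:
carry_out(plan=[[[0,0.003,0],[0,0,0],0],[[0,0.003,0],[0,0,0],0],[[0,0.0022,0],[0,0,0],0],[[0,0,0],[0,0,0],0]])

```text
time_s: 28.75
position: [0.452, -0.1862, 0.0574]
tool_rot: [[-0.121, -0.0, -0.993], [0.993, -0.0, -0.121], [-0.0, -1.0, 0.0]]
ft_force: [-1.2, 0.5, 3.3]
grip_width: 0.0004
```

```bash
python3 f.py
```

```text
[[0.0574, 3.3383], [0.0575, 3.1895], [0.0575, 3.4776], [0.0575, 3.5434], [0.0576, 2.666]] [0.0575 3.2429] 28.95
```

Call:
carry_out(plan=[[[0,0.001,0],[0,0,0],0],[[0,0.0008,0],[0,0,0],0],[[0,0,0],[0,0,0],0],[[0,0,0],[0,0,0],0],[[0,0,0],[0,0,0],0],[[0,0,0],[0,0,0],0]])

```text
time_s: 29.75
position: [0.452, -0.1862, 0.0556]
tool_rot: [[-0.121, 0.0, -0.993], [0.993, -0.0, -0.121], [-0.0, -1.0, -0.0]]
ft_force: [0.4, -0.3, 4.4]
grip_width: -0.0003
```

```bash
python3 f.py
```

```text
[[0.0556, 4.421], [0.0556, 4.3093], [0.0556, 3.7521], [0.0557, 4.1033], [0.0557, 3.6245]] [0.0556 4.042 ] 29.95
```

Call:
carry_out(plan=[[[0,0,0],[0,0,0],0],[[0,-0.01,0],[0,0,0],0],[[0,-0.03,0],[0,0,0],0],[[0,-0.04,0],[0,0,0],0],[[0,-0.03,0.03],[0,0,0],0],[[0,-0.01,0.03],[0,0,0],0],[[0,0,0],[0,0,0],0],[[0,0,0],[0,0,0],0]])

```text
time_s: 31.0
position: [0.3926, -0.1934, 0.1756]
tool_rot: [[-0.121, -0.0, -0.993], [0.993, 0.0, -0.121], [0.0, -1.0, 0.0]]
ft_force: [0.3, -0.1, -0.3]
grip_width: -0.0004
```

```bash
python3 w.py w13.png; python3 l.py; python3 - <<'E'
from h import *
a=cv2.imread("pics/w13.png"); p=env.get_image("top"); save(p,"top13.png"); b=cv2.imread("pics/top13.png")
cv2.imwrite("pics/fin.png",np.vstack([cv2.resize(a[60:260,130:380],(600,320)),cv2.resize(b[145:260,100:370],(600,256))]))
E
```

```text
31.05 [ 0.39277562 -0.19339141  0.17541101] [0.18383873 0.37910242 0.23532498] 0.0002336670831050813
0.85 [217. 260.] 755 [ 0.4272 -0.1856  0.045 ]
0.84 [272. 498.] 1205 [0.4578 0.068  0.045 ]
board ((535.9998779296875, 217.39158630371094), (363.9728698730469, 246.2310333251953), 85.66927337646484)
tray ((540.4656982421875, -174.4545135498047), (290.6260986328125, 201.41049194335938), 7.193206310272217)
0.8 [213. 146.] [0.4747 0.3339 0.045 ]
   ((478.0487060546875, 334.07098388671875), (49.8425178527832, 49.47114944458008), 19.643280029296875)
0.71 [160. 107.] [0.628  0.4699 0.045 ]
   ((627.7263793945312, 471.9111328125), (60.38874435424805, 46.33441925048828), 71.03624725341797)
0.6 [259. 120.] [0.3375 0.3931 0.045 ]
   ((333.9170837402344, 387.0335693359375), (57.160003662109375, 51.227806091308594), 56.65931701660156)
0.52 [226. 221.] [0.449  0.1089 0.045 ]
   ((465.60003662109375, 104.62703704833984), (50.24618148803711, 47.04840850830078), 3.341374635696411)
tape_roll 0.89 [0.602 0.094 0.048]
ink_tin 0.88 [0.597 0.317 0.048]
water_jar 0.63 [ 0.75  -0.099  0.09 ]
```

View pics/fin.png

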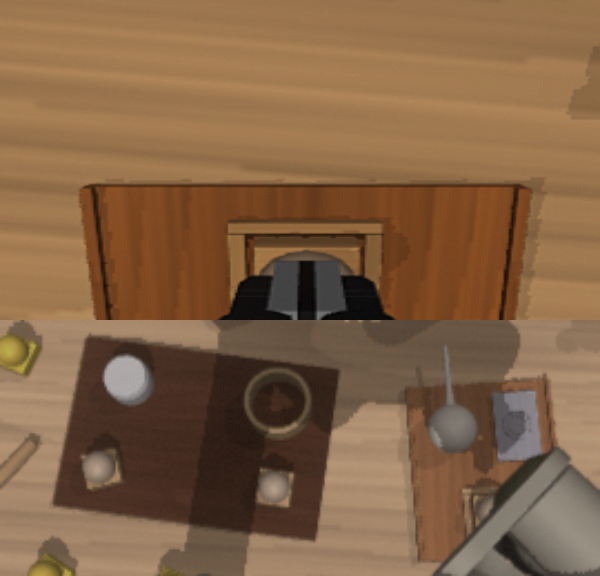

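View pics/w13.png

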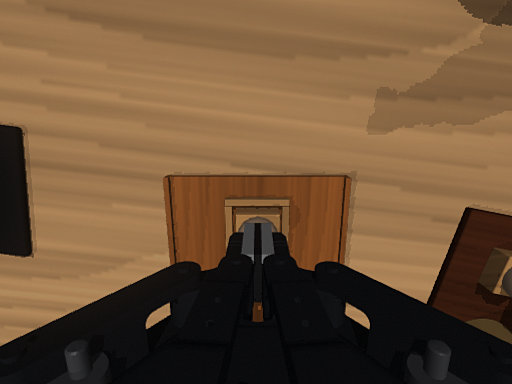

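```bash
python3 -c "
from rig import env
print(env.observe()['time_s']); print(env.close_job())"
```

```text
31.5
the job is handed in; nothing more can be done
None
```

The soft pad was the middle one. It is now seated in the tray's pocket, and I handed the job in at 31.5 s. No verdict was reported.

Dome depths are worked out from fingertip height and force, not read directly:

| Pad | Stiffness (N/mm) | Force held (N) | Estimated depth (mm) |
|---|---|---|---|
| Left | about 1.6 | 11.0 | 5.7 |
| Middle | about 0.7 | 4.1 | 6 |
| Right | about 2.3 | 15.1 | 5.6 |
| Middle, in the pocket | not fitted again | 4.0 | 6 |

- **Seating:** The pad met the pocket floor at the expected height. The wrist picture after release showed it square inside the walls, with a gap on each side.
- **Last checks:** The final top view shows the left and right pads, the tape roll and the ink tin where they began. The arm was clear, with about 0 N at the wrist. The fingers and arm partly hid the seated pad in the last pictures, so I saw only part of it after the final press.
- **Disagreements:** The top and wrist cameras differed by about 1.5 mm on the pocket's x position; I used the wrist view for the final alignment. At first the network gave a wrong place for the ink tin, with low confidence; I did not use it.

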